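# Release the pawl and close the sample press

### The arm

A 6-joint arm with a two-finger parallel gripper is mounted at the origin on the work surface. World frame = base frame: x ahead of the robot, y to its left, z up, the work surface at z = 0. Lengths are in m, angles in rad, forces in N, time in s.
With the tool pointing down it reaches from about 0.35 to 0.85 m from the base axis. Payload 8.1 kg.
Tool frame: the origin (TCP) lies midway between the tips of the shut fingers; the grasp point (between the pads) lies 19 mm behind it (robot.grip_point_offset is the distance from the TCP to the grasp point, in m); z points along the fingers, y is the line along which they close (so a half turn about z gives the same grasp; the last joint's range is limited). The gripper opens to 93 mm and grips with 3 to 60 N. Pads are 15 mm wide; open, the fingers measure 128 mm over their backs; the gripper's body (75 mm by 188 mm) begins 65 mm behind the grasp point.
Start: joints at [-1.399, 0.13, 1.488, -0, 1.523, -0.085], TCP at [0.152, -0.58, 0.219] pointing down, gripper open.
Joint ranges: [-2.96, 2.96], [-0.89, 2.26], [0.02, 2.5], [-1.34, 4.48], [0, 2.73], [-2.66, 2.66]. Speed limits (rad/s): [2.39, 2.39, 2.79, 3.14, 3.14, 3.14].

### API

Orientations are given as a rotation vector (axis times angle).
In Python, from plant import robot, read_camera, job gives the robot as it stands.
- The arm moves only by the shell command python3 -m inch 'ROWS' [FORCE]. ROWS is JSON, one flat list of numbers, 5 for each row, row after row: the shift along the world's x, y, z in mm, then the turn about the world's z in degrees, then the opening in per cent of the stroke, from 0 (shut) to 100 (fully open). In form: [dx, dy, dz, yaw, hand, dx, dy, dz, yaw, hand, ...]. A call has 1 to 10 rows; each row is the pose to reach, as a shift and turn from the pose commanded when the call began; what a row does not reach only later rows make up. A row lasts 1/12 s, in which the tool goes at most 41.7 mm and 7.16 degrees, less where a joint would pass 70% of its speed; a pose out of reach is approached as far as the arm can. A call with a gripper value outside its range is refused whole. The fingers move at their own pace and stop on an object; FORCE is the grip in N (left out, the last holds). Time passes only in rows, so rows that repeat a pose let the fingers close. It gives the time, the measured TCP pose, the force, the opening and the grip force at its end, in the units of the state.
- robot.read_state(): the state, without advancing time (a new reading comes with each control period).
- read_camera(name): name is "scene" or "side" or "wrist"; returns a dict with "image" (420x560x3 uint8, blue, green, red), "K" (3x3 intrinsics, pixels), "D" ([k1, k2, p1, p2, k3] as OpenCV has them; the pictures are not rectified), "extrinsics" (4x4, takes a point from world to camera coordinates); the wrist camera has in their place "mount" (4x4, takes a point from camera to tool coordinates, whose origin is the TCP and whose axes are the flange's). Camera axes: x right, y down, z forward; pixel columns grow to the right and rows downward; lengths in m; the calibration is good to about 2 mm. A picture is of the moment at which its call begins: read the wrist's pose just before it. There is no depth.
- job.close_job(): hands the job in; it is judged then, once.
The state is a dict: "t": time; "q": joint angles; "dq": joint speeds; "joint_torque": joint torques, N m; "tool_pos": TCP position; "orientation": TCP orientation; "force": force on the tool from outside, world axes, zero at the start; "wrist_torque": the same for the moment, N m; "opening": finger opening in m; "gripper_force": force on a finger pad.
Only numpy, scipy, OpenCV 4.12 (cv2) and the standard library are available. Lean on these libraries where they do the work, as an engineer would, in place of code of your own. Each camera call takes 0.05 s, during which the arm holds its last target. There are 200 camera calls.

### The job

Close the small ratchet press on the bench: press down the thumb tab of its pawl until the pawl is clear of the teeth, then push the raised arm down past the teeth until its foot rests on the die. Do it by pushing with the fingertips only: grip and lift nothing, leave the die in its nest and the things around the press where they stand, and leave the pawl free and the arm down when you draw back.

Things in the scene. Friction and masses are not known exactly. Their poses are not given: they have to be found in the camera images.
- press: Grey steel frame, fixed to the bench. Origin on the bench below the arm's hinge; own x runs level from the hinge to the arm's pad end (mostly to the robot's left), z up. Base plate x -135 to 155 mm, 120 wide, 15 high. Cheek plates y +-20 mm: x -77 to 27, 120 high; x -72 to -38, 165 high. Hinge along own y at x 0, 100 high; pawl pivot at x -55, 145 high.
- press_arm (a joint): Arm angle, rad. 0 = raised 0.70 rad (40 degrees) above level, upper stop; grows as the arm is pushed down; at about 0.70 it is level and its foot meets the die. Starts at 0.005 to 0.08; with the pawl in the teeth it stops at about 0.11. Teeth reach 44 mm from the hinge. Stiff hinge: stays where it is left; freed, takes 3 to 5 N at the pad.
- push_pad (a point): Centre of the upper face of the black rigid push pad at the arm's free end; pad 60 mm long (along the arm), 46 wide, 14 thick, face parallel to the arm. With the arm level this point is 160 mm along the press's own x from the hinge and 108 mm above the bench; at arm angle q it is turned up about the hinge by 0.70 - q rad. At the start about 200 mm high.
- pawl (a joint): Pawl angle, rad. 0 = nose hooked down between the teeth; grows as the tab is pressed down; clear of the teeth from about 0.16, safely free above 0.20, end stop at 0.40. Starts at 0 to 0.03. Stiff pivot: the pawl stays where it is left (no spring). Takes about 3 N on the tab.
- pawl_tab (a point): Centre of the upper face of the pawl's thumb tab: a dark steel plate 46 mm (along own x) by 40 wide, 6 thick, behind the frame on the side away from the arm's pad. At pawl angle 0 it is level, at the press's own x = -105 mm, 161 mm above the bench. It goes down about 20 mm to its end stop, turning about the pawl's pivot.
- nest_centre (a point): Centre of the die nest on the base plate's upper face (15 mm above the bench), 95 mm along own x from the hinge: a fixed ring 58 mm outside, 43 mm inside, 8 mm high.
- die: Loose aluminium pressing die standing in the nest under the arm's foot, diameter 39 mm and 38 mm high with a 24 mm diameter plunger on top, 50 mm in all, 0.2 kg. Origin at the centre of its underside, z up. To be left there.
- jar: Loose amber sample jar with white cap, diameter 48 mm, 75 mm high, beside the press. Origin at the centre of its underside. To be left alone.
- weight: Loose steel balance weight with a knob, diameter 40 mm, 66 mm high, beside the press. Origin at the centre of its underside. To be left alone.
- slide_box: Loose white plastic box 85 x 55 x 28 mm beside the press. Origin at the centre of its underside. To be left alone.
There are look-alikes about, which are no part of the job. What is shaped like the die but yellow is not meant.

How it is judged:
By the outcome, as a careful person would: the job done as asked, in the order asked, and still so for the second after the job is handed in, with the robot touching nothing.
It also fails if it takes over 40 s, if anything falls off the work surface, if the arm or the gripper's body presses on something with over 40 N, if the wrist force passes 120 N, or if a joint passes its speed limit or range.

## Working session

There is one attempt and no reset: what is moved stays moved. The work goes in short steps, Python scripts to look and compute and a shell command to move; the robot and the scene stay as the last step left them, time stands still between calls to the robot, and variables do not carry over. Pictures are saved under pics/ and viewed, at most 10 in all, crops included, and the job is handed in when it is done.

```bash
mkdir -p pics; ls
python3 - <<'E'
from plant import robot, read_camera
import cv2
s=robot.read_state(); print(s['t'],s['tool_pos'],s['orientation'],s['opening'],s['force'])
for n in("scene","side"):
    c=read_camera(n); cv2.imwrite(f"pics/{n}0.png",c["image"]); print(n,c["K"],c["D"],c["extrinsics"])
E
```

```text
pics
0.0 [ 0.15233089 -0.57977666  0.21760721] [-3.11396212e+00 -4.02033501e-01  1.23328904e-04] 0.0930330319671148 [ 0.43337841 -0.09833704 -0.14929306]
scene [[473.28917454   0.         278.91004118]
 [  0.         473.28917454 214.68340751]
 [  0.           0.           1.        ]] [-0.09412611  0.          0.          0.          0.        ] [[-0.12492718  0.99216187  0.00283309  0.08610331]
 [ 0.60940445  0.07898535 -0.78891542 -0.21445052]
 [-0.78295557 -0.09683048 -0.61449527  1.36457934]
 [ 0.          0.          0.          1.        ]]
side [[417.18735849   0.         275.9076816 ]
 [  0.         417.18735849 207.20042777]
 [  0.           0.           1.        ]] [0.00962523 0.         0.         0.         0.        ] [[ 0.99599344 -0.08706492  0.02041472 -0.52867263]
 [-0.03354074 -0.57531898 -0.81724114  0.11991629]
 [ 0.08289801  0.8132821  -0.57593415  0.87958358]
 [ 0.          0.          0.          1.        ]]
```

View pics/scene0.png

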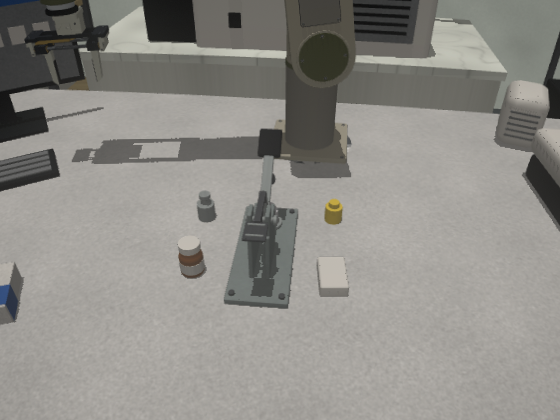

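View pics/side0.png

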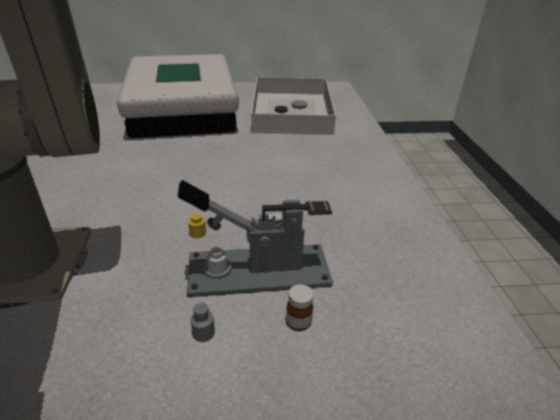

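The scene picture shows the press at about (265,250), with the pad at (270,142) towards the robot and the tab at (256,230). The side view has the pad at (193,195), the tab at (319,208) and the silver die in its nest at (217,262). The yellow look-alike is at (197,226) in the side view and (333,212) in the scene view. The die in the nest is the real one. I'll enlarge both views to read points.

Run:
```python
import cv2
a=cv2.imread("pics/scene0.png")[120:310,170:360]; b=cv2.imread("pics/side0.png")[165:345,170:350]
cv2.imwrite("pics/a.png",cv2.resize(a,None,fx=3,fy=3,interpolation=2)); cv2.imwrite("pics/b.png",cv2.resize(b,None,fx=3,fy=3,interpolation=2))
```

```text
(no output)
```

View pics/a.png

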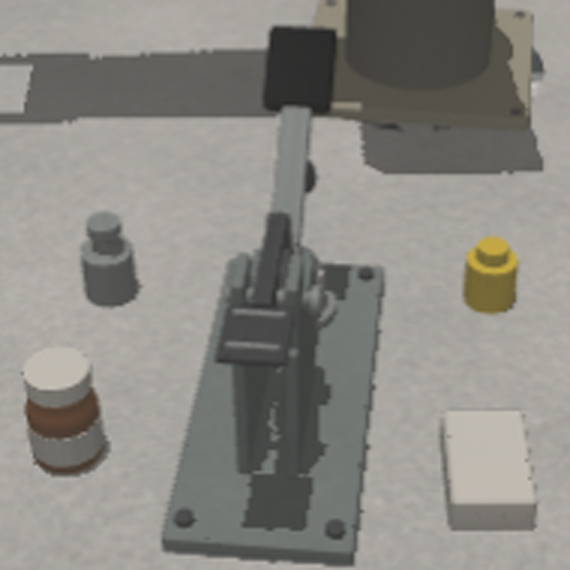

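View pics/b.png

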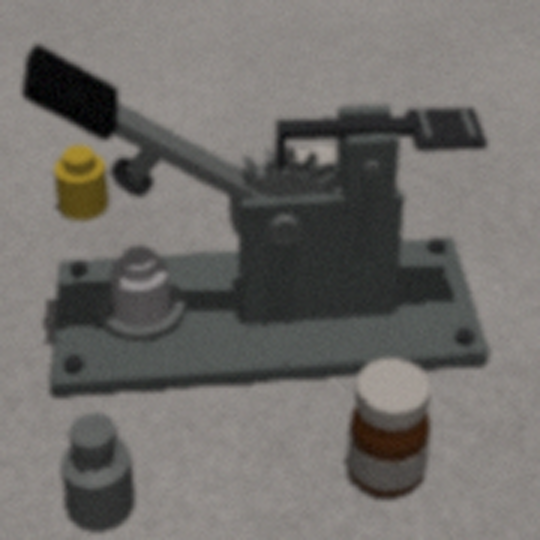

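The crops are consistent: base-plate corners, tab and pad are all readable. Next I'll fit the press pose and both joint angles.

```bash
cat > fit.py <<'E'
from plant import robot, read_camera
import numpy as np, cv2
from scipy.optimize import least_squares
cams={n:read_camera(n) for n in("scene","side")}
def proj(n,P):
    c=cams[n];E=np.array(c["extrinsics"])
    return cv2.projectPoints(np.array(P,float).reshape(-1,3),cv2.Rodrigues(E[:3,:3])[0],E[:3,3],np.array(c["K"]),np.array(c["D"]))[0][:,0]
def arm(q,along=.16,y=0,h=.008):
    a=.70-q; return [along*np.cos(a)-h*np.sin(a),y,.1+along*np.sin(a)+h*np.cos(a)]
def tab(p,x=-.105,y=0):
    dx,dz=x+.055,.016; # pressing tab: goes down
    return [-.055+dx*np.cos(p)+dz*np.sin(p)*-1,y,.145+dx*np.sin(p)+dz*np.cos(p)]
def world(v,P):
    P=np.array(P).reshape(-1,3);c,s=np.cos(v[2]),np.sin(v[2])
    return np.c_[v[0]+c*P[:,0]-s*P[:,1],v[1]+s*P[:,0]+c*P[:,1],P[:,2]]
E
python3 - <<'E'
from fit import *
print(robot.read_state()['t'])
obs={"scene":[([-.135,.06,.015],165,541),([-.135,-.06,.015],355,552),([.155,-.06,.015],383,266),('tab',255,334),('pad',302,67)],
"side":[([-.135,.06,.015],487,350),([.155,.06,.015],52,384),([.155,-.06,.015],60,262),([-.135,-.06,.015],455,240),('tab',447,128),('pad',71,90)]}
off={"scene":(170,120),"side":(170,165)}
def res(v):
    r=[]
    for n,l in obs.items():
        P=[tab(v[4]) if o[0]=='tab' else arm(v[3]) if o[0]=='pad' else o[0] for o in l]
        r.append(proj(n,world(v,P))-np.array([[o[1]/3+off[n][0],o[2]/3+off[n][1]] for o in l]))
    return np.concatenate(r).ravel()
f=least_squares(res,[.5,0,3.1,.04,0.01],loss='soft_l1'); v=f.x; print(v.round(4)); print(f.fun.reshape(-1,2).round(1))
np.save('v.npy',v)
for P in(tab(v[4]),tab(.3),arm(v[3]),arm(.35),arm(.7),[.095,0,.015]): print(world(v,[P]).round(4))
s=robot.read_state();R=cv2.Rodrigues(np.array(s['orientation']))[0];print(R.round(3))
# side objects on bench
for n,uv,z in(("scene",(170+65/3,120+465/3),0),("scene",(170+110/3,120+300/3),0),("scene",(170+490/3,120+525/3),0),("scene",(170+490/3,120+305/3),0)):
    c=cams[n];E=np.array(c["extrinsics"]);p=cv2.undistortPoints(np.array([[uv]],float),np.array(c["K"]),np.array(c["D"]))[0,0]
    d=E[:3,:3].T@np.array([*p,1]);o=-E[:3,:3].T@E[:3,3];print((o-d*o[2]/d[2]).round(3))
E
```

```text
0.2
[ 0.5012 -0.0539  3.1751  0.0938  0.0874]
[[-1.6 -1.9]
 [ 0.2 -0.8]
 [ 0.4 -1.1]
 [ 0.6  0.1]
 [-0.6 -0.2]
 [ 1.9  0.1]
 [-0.4 -0.3]
 [-0.1 -0.8]
 [ 0.  -1.9]
 [ 0.7 -0.2]
 [ 0.5  0.6]]
[[ 0.6074 -0.0504  0.1566]]
[[ 0.6086 -0.0503  0.1455]]
[[ 0.3743 -0.0582  0.1977]]
[[ 0.3537 -0.0589  0.1624]]
[[ 0.3413 -0.0593  0.108 ]]
[[ 0.4063 -0.0571  0.015 ]]
[[ 0.967  0.254 -0.   ]
 [ 0.254 -0.967  0.001]
 [ 0.    -0.001 -1.   ]]
[ 0.573 -0.189  0.   ]
[ 0.398 -0.202  0.   ]
[0.59  0.092 0.   ]
[0.367 0.083 0.   ]
```

Pose fit is good (about 1 px): the press's own x points along world -X, towards the robot. The tab is at (0.607, -0.050, about 0.16). Next: raise, shut the fingers and travel, and pre-align the yaw.

```bash
python3 -m inch '[25,29,10,-2,0,50,58,20,-4,0,75,87,30,-6,0,100,116,40,-8,0,125,145,40,-10,0,150,174,40,-12,0,175,203,40,-13,0,200,232,40,-13,0,225,261,40,-13,0,225,261,40,-13,0]'; python3 -m inch '[25,29,0,0,0,50,58,0,0,0,75,87,0,0,0,100,116,0,0,0,125,145,0,0,0,150,174,0,0,0,175,203,0,0,0,200,232,0,0,0,225,261,0,0,0,225,261,0,0,0]'
```

```text
t: 1.03
tool_pos: [0.381, -0.3145, 0.2587]
orientation: [-3.139, -0.056, -0.003]
force: [-0.2, -0.1, 0.4]
opening: 0.0312
gripper_force: 0.0
t: 1.87
tool_pos: [0.6049, -0.0533, 0.2572]
orientation: [-3.139, -0.054, 0.001]
force: [0.8, -0.2, -0.2]
opening: 0.0007
gripper_force: 0.0
```

```bash
python3 -m inch '[3,2,-20,0,0,5,3,-45,0,0,5,3,-72,0,0,5,3,-72,0,0,5,3,-72,0,0]'
python3 - <<'E'
from fit import *
from plant import read_camera
s=robot.read_state();print(s['tool_pos'])
ims=[]
for n in("side","scene"):
    u=proj(n,[s['tool_pos']])[0];v=proj(n,world(np.load('v.npy'),[tab(0.02)]))[0];print(n,u,v)
    im=cams[n]["image"];x,y=int(v[0])-50,int(v[1])-55;print('off',x,y)
    ims.append(cv2.resize(im[y:y+110,x:x+100],None,fx=4,fy=4,interpolation=2))
cv2.imwrite("pics/c.png",np.hstack(ims))
E
```

```text
t: 2.28
tool_pos: [0.6058, -0.0556, 0.1848]
orientation: [-3.141, -0.047, 0.007]
force: [-0.1, 0.0, -0.2]
opening: 0.0003
gripper_force: 0.0
[ 0.60800525 -0.055918    0.18844758]
side [321.94110014 195.20275663] [319.37818618 206.05141067]
off 269 151
scene [251.67093294 216.49818892] [255.62153643 229.49300689]
off 205 174
```

View pics/c.png

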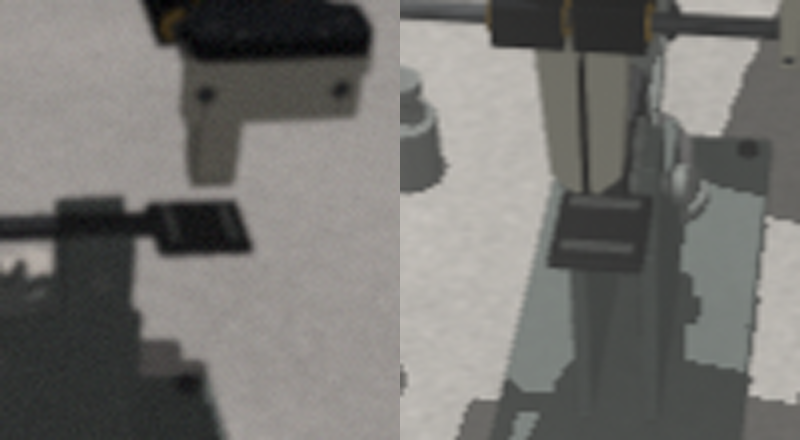

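The tip is over the tab, about 4 mm towards -y of its centre. I'll shift it and press down gradually.

```bash
python3 -m inch '[0,4,-10,0,0,0,4,-20,0,0,0,4,-25,0,0,0,4,-30,0,0,0,4,-33,0,0,0,4,-33,0,0]'; python3 -m inch '[0,0,-3,0,0,0,0,-5,0,0,0,0,-7,0,0,0,0,-7,0,0]'
```

```text
t: 2.88
tool_pos: [0.6079, -0.0513, 0.1536]
orientation: [3.141, 0.047, 0.002]
force: [1.9, -0.5, 2.1]
opening: 0.0008
gripper_force: 0.8
t: 3.22
tool_pos: [0.6081, -0.0513, 0.1468]
orientation: [3.141, 0.047, 0.003]
force: [4.8, 1.2, 1.8]
opening: 0.0005
gripper_force: 2.2
```

```bash
python3 -m inch '[0,0,30,0,0,0,0,65,0,0,0,0,100,0,0,-35,0,110,0,0,-70,-1,110,0,0,-70,-1,110,0,0]'
python3 - <<'E'
from fit import *
v=np.load('v.npy')
s=robot.read_state();print(s['tool_pos'])
im=cams["side"]["image"];x,y=260,165
for p in(0,.1,.2,.3,.4): print(p,((proj("side",world(v,[tab(p,-.082,.02),tab(p,-.128,.02),tab(p,-.128,-.02)]))-[x,y])*7).round().tolist())
cv2.imwrite("pics/d.png",cv2.resize(im[y:y+75,x:x+85],None,fx=7,fy=7,interpolation=2))
E
```

```text
t: 3.72
tool_pos: [0.5317, -0.0521, 0.255]
orientation: [-3.141, -0.047, 0.01]
force: [-1.3, 0.0, -0.9]
opening: 0.0003
gripper_force: 0.0
[ 0.53574935 -0.05235381  0.25582351]
0 [[345.0, 332.0], [514.0, 323.0], [481.0, 239.0]]
0.1 [[350.0, 340.0], [516.0, 344.0], [483.0, 261.0]]
0.2 [[354.0, 349.0], [515.0, 367.0], [482.0, 282.0]]
0.3 [[356.0, 357.0], [511.0, 389.0], [479.0, 304.0]]
0.4 [[358.0, 367.0], [505.0, 410.0], [473.0, 325.0]]
```

View pics/d.png

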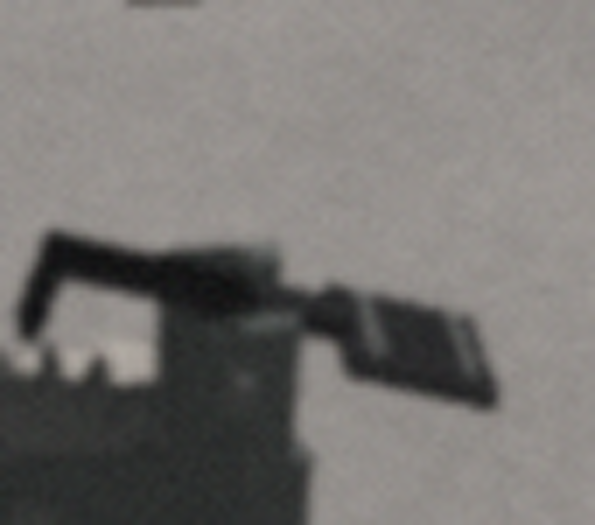

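The pawl is at about 0.3 rad (tab outer corner at (495,400)) and the nose is well clear of the teeth. Next I'll move above the pad and look.

```bash
python3 -m inch '[-35,-2,0,0,0,-70,-3,0,0,0,-105,-5,0,0,0,-143,-6,0,0,0,-143,-6,-20,0,0,-143,-6,-40,0,0,-143,-6,-40,0,0,-143,-6,-40,0,0]'
python3 - <<'E'
from fit import *
s=robot.read_state();print(s['tool_pos'])
ims=[]
for n in("side","scene"):
    u=proj(n,[s['tool_pos']])[0]
    x,y=int(u[0])-50,int(u[1])-55;print(n,(u-[x,y])*4)
    ims.append(cv2.resize(cams[n]["image"][y:y+110,x:x+100],None,fx=4,fy=4,interpolation=2))
cv2.imwrite("pics/e.png",np.hstack(ims))
E
```

```text
t: 4.48
tool_pos: [0.394, -0.0582, 0.216]
orientation: [-3.141, -0.047, 0.004]
force: [0.8, 0.3, -0.0]
opening: 0.0005
gripper_force: 0.0
[ 0.39505975 -0.05844291  0.21744272]
side [203.98964463 220.35577436]
scene [201.65019748 221.55228246]
```

View pics/e.png

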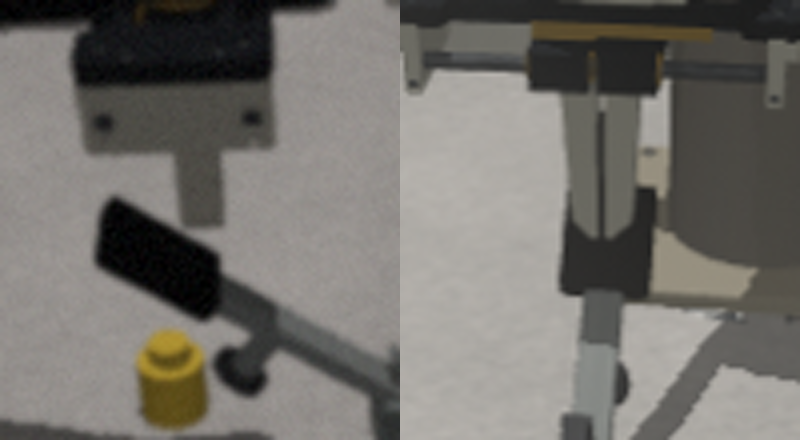

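The tip is centred over the pad laterally. The wide finger block sits close to the pad's raised outer edge, so I'll contact further out and come inboard as the pad levels. Pushing in stages.

```bash
python3 -m inch '[-18,1,0,0,0,-18,1,-8,0,0,-18,1,-14,0,0,-19,1,-20,0,0,-20,1,-26,0,0,-21,1,-32,0,0,-22,1,-38,0,0,-22,1,-38,0,0]';python3 -m inch '[-2,0,-6,0,0,-3,0,-12,0,0,-5,0,-18,0,0,-6,0,-24,0,0,-8,0,-30,0,0,-9,0,-36,0,0,-10,0,-42,0,0,-10,0,-42,0,0]'
```

```text
t: 5.25
tool_pos: [0.373, -0.0575, 0.1782]
orientation: [3.141, 0.047, 0.0]
force: [0.5, -0.9, 1.3]
opening: 0.0004
gripper_force: 0.6
t: 5.92
tool_pos: [0.3624, -0.0575, 0.136]
orientation: [3.141, 0.047, -0.001]
force: [0.5, -0.6, 0.5]
opening: 0.0004
gripper_force: 0.1
```

```bash
python3 -m inch '[-2,0,-6,0,0,-4,0,-12,0,0,-6,0,-18,0,0,-6,0,-22,0,0,-6,0,-24,0,0]';python3 -m inch '[0,0,-2,0,0,0,0,-2,0,0]';python3 -m inch '[0,0,-2,0,0,0,0,-2,0,0]'
```

```text
t: 6.33
tool_pos: [0.3567, -0.0574, 0.1124]
orientation: [3.141, 0.047, 0.001]
force: [3.2, -1.3, 4.4]
opening: 0.0004
gripper_force: 2.1
t: 6.5
tool_pos: [0.3562, -0.0573, 0.1103]
orientation: [-3.141, -0.047, 0.001]
force: [1.4, -0.5, 1.1]
opening: 0.0005
gripper_force: 0.7
t: 6.67
tool_pos: [0.356, -0.0573, 0.1082]
orientation: [-3.141, -0.047, 0.002]
force: [0.9, -0.9, 1.3]
opening: 0.0002
gripper_force: 0.9
```

```bash
for i in 1 ; do python3 -m inch '[0,0,-1,0,0,0,0,-1,0,0]';python3 -m inch '[0,0,-1,0,0,0,0,-1,0,0]'; python3 -m inch '[0,0,-1,0,0,0,0,-1,0,0]'; done
```

```text
t: 6.83
tool_pos: [0.3561, -0.0573, 0.1082]
orientation: [-3.141, -0.047, 0.002]
force: [-3.0, 0.5, 10.3]
opening: 0.0004
gripper_force: 5.5
t: 7.0
tool_pos: [0.3561, -0.0573, 0.108]
orientation: [-3.141, -0.047, 0.002]
force: [-8.5, 2.4, 19.1]
opening: 0.0002
gripper_force: 10.1
t: 7.17
tool_pos: [0.3562, -0.0573, 0.108]
orientation: [-3.141, -0.047, 0.002]
force: [-12.4, 3.4, 28.9]
opening: 0.0004
gripper_force: 14.7
```

The pad has stopped at z = 0.108 and the force is rising, so the foot is on the die. I'll draw straight back up and check.

```bash
python3 -m inch '[0,0,10,0,0,0,0,40,0,0,0,0,80,0,0,0,0,120,0,0,0,0,150,0,0,0,0,150,0,0]'
python3 - <<'E'
from fit import *
print(robot.read_state()['force'])
a=cv2.resize(cams["side"]["image"][165:345,170:350],None,fx=3,fy=3,interpolation=2)
cv2.imwrite("pics/f.png",a)
v=np.load('v.npy')
for q in(.65,.7):print(q,((proj("side",world(v,[arm(q)]))-[170,165])*3).round())
E
```

```text
t: 7.67
tool_pos: [0.3585, -0.0579, 0.262]
orientation: [3.139, 0.047, 0.012]
force: [0.5, 0.3, -0.1]
opening: 0.0003
gripper_force: 0.0
[ 0.10124038  0.76486465 -0.07217284]
0.65 [[ 32. 202.]]
0.7 [[ 33. 212.]]
```

View pics/f.png

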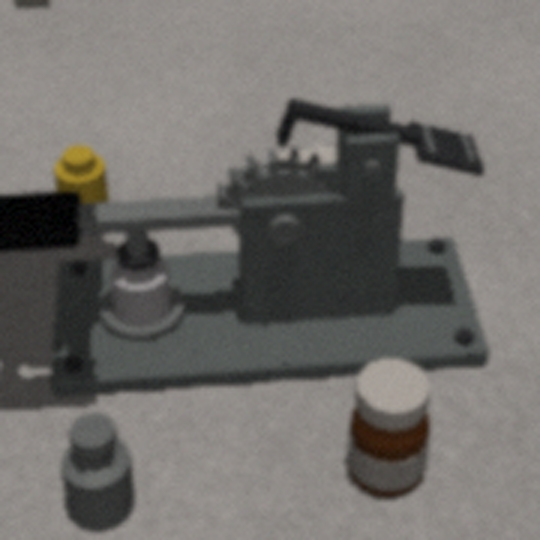

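The arm is level (pad at about (35,220)) with its foot on the die at (140,250). The pawl is free (tab tilted at (450,145)) and everything else is where it was, so I'm handing in.

```bash
python3 -c "
from plant import job; print(job.close_job())"
```

```text
the job is handed in; nothing more can be done
None
```

The press is closed: the pawl was freed first, then the arm was pushed down until its foot rested on the die in its nest. The fingertips were drawn back clear, with the neighbouring objects left where they stood, and the job was handed in at about 7.7 s.

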